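Hang the second shelf arm on its slotted upright

ROBOT

A 6-joint arm with a two-finger parallel gripper is mounted at the origin on the work surface. World frame = base frame: x ahead of the robot, y to its left, z up, the work surface at z = 0. Lengths are in m, angles in degrees, forces in N, time in s.
With the tool pointing down it reaches from about 0.4 to 0.825 m from the base axis. Payload 7 kg.
Tool frame: the origin (TCP) lies on the centre line of the jaws, within the pads' length; the fingertips stand 19 mm ahead of it and the grasp point (between the pads) is the TCP; z points along the fingers, y is the line along which they close (so a half turn about z gives the same grasp; the last joint's range is limited). The gripper opens to 88 mm and grips with 3 to 60 N. Pads are 19 mm wide; open, the fingers measure 130 mm over their backs; the gripper's body (78 mm by 193 mm) begins 47 mm behind the grasp point.
Start: joints at [-58.264, 20.546, 0.682, 0, -70.136, -16.507], TCP at [0.177, -0.651, 0.246] pointing down, gripper open.
Joint ranges: [-176.03, 176.03], [-82.01, 121.73], [-58.28, 71.71], [-173.87, 95.51], [-174.79, -0.11], [-173.66, 173.66]. Speed limits (degrees/s): [136.94, 136.94, 172.46, 180, 180, 180].

INTERFACE

Orientations are given as [roll, pitch, yaw] about the fixed x, y, z axes, in that order (R = Rz(yaw) Ry(pitch) Rx(roll)).
In Python, from plant import get_state, capture, close_job gives the robot as it stands.
- The arm moves only by the tool apply_moves, never from a script. Its argument "targets" is a list of rows, each a list of 7 numbers: the opening, from 0 (shut) to 1 (fully open), then the shift along the tool's x, y, z normalised to -1 to 1, where 1 is 1000 mm, then the turn, a rotation vector about the tool's x, y, z normalised to -1 to 1, where 1 is 90 degrees. In form: [[claw, tx, ty, tz, ax, ay, az], ...]. A call has 1 to 20 rows; each row shifts and turns the commanded pose from where the row before left it, along the tool's axes as they then stand; what a row does not reach is not made up. A row lasts 1/12 s, in which the tool goes at most 41.7 mm and 7.16 degrees, less where a joint would pass 70% of its speed; a pose out of reach is approached as far as the arm can. A call with a number of a shift or a turn outside -1 to 1 is refused whole. A call with a gripper value outside its range is refused whole. The fingers move at their own pace and stop on an object; "newtons" is the grip in N (left out, the last holds). Time passes only in rows, so rows that do not move let the fingers close. It gives the time, the measured TCP pose, the force, the opening and the grip force at its end, in the units of the state.
- get_state(): the state, without advancing time (a new reading comes with each control period).
- capture(name): name is "scene" or "side" or "wrist"; returns a dict with "frame" (480x640x3 uint8, red, green, blue), "range_z" (480x640 float32, m along the optical axis (not along the pixel's ray), 0 where there is no reading), "camera_matrix" (3x3 intrinsics, pixels), "T" (4x4, takes a point from camera to world coordinates). Camera axes: x right, y down, z forward; pixel columns grow to the right and rows downward; lengths in m; the calibration is good to about 2 mm. A picture is of the moment at which its call begins.
- close_job(): hands the job in; it is judged then, once.
The state is a dict: "time_s": time; "joints": joint angles; "qd": joint speeds; "joint_torque": joint torques, N m; "tcp_pos": TCP position; "eef_rot": TCP orientation; "contact_force": force on the tool from outside, world axes, zero at the start; "moment": the same for the moment, N m; "gripper_width": finger opening in m; "gripper_force": force on a finger pad.
Only numpy, scipy, OpenCV 4.12 (cv2) and the standard library are available. Lean on these libraries where they do the work, as an engineer would, in place of code of your own. Each camera call takes 0.05 s, during which the arm holds its last target. There are 200 camera calls.

TASK

One upright of the small shelf rack already carries its shelf arm; hang the loose arm from the timber offcut on the other upright, in the same two slots as its twin. Hook both tabs through the slots, hold the end plate against the upright and push the arm down until the tabs are fully home and the locking pin springs out into its slot, with firm hand pressure but never ramming it. Then let go, without having knocked the fitted arm or its upright or shifted anything else on the bench.

Things in the scene. Friction and masses are not known exactly. Their poses are not given: they have to be found in the camera images.
- shelf_arm: Loose steel shelf arm, 0.36-0.56 kg, lying right way up across a 75 mm high timber offcut. Origin: centre line of the end plate's back face, level with the arm's underside; x out of the back face (towards the upright), z up. Box arm 26 wide (y), 36 high (z 0 to 36), x -4 to -172, a 12 mm stop on its tip; end plate 36 x 120, z -50 to 70; 45 degree stay under the arm, x -4 to -42.
- grip (a point): Where to grip the loose arm by its sides from above: its balance point, 68 mm from the back face (x -68), 25 mm above the arm's underside. While it lies on the offcut keep the fingertips 3 mm or more above the underside (the offcut is wider than the arm).
- tab_low (a point): Lower tab of the loose arm: middle of its neck's underside at the back face (y 0, z -30); the upper tab is the same 80 mm above (z 50). Each is 6 wide: a neck 7 high ending in a down-turned tongue that reaches 9 below the neck's underside and 11.5 out of the back face, leaving a gap for the 4 mm web that narrows upwards to 4.6 mm.
- lock_pin (a joint): Spring pin of the loose arm, 5 mm round, at y 0, z 23.5, standing 7 mm out of the back face between the tabs. Value in m: 0 = out, 0.007 = pushed flush by the upright. Spring 4 N out, 7.5 N flush. It rubs on the web while the arm is raised and springs out into the slot between the tabs' slots only in the last 2 mm of the way down; the arm does not slide home by its own weight.
- upright: The empty slotted upright: galvanised channel 50 wide, 35 deep, about 235 tall, on a screw foot. Origin: on the bench under the web's front face, on the centre line (the foot is measured, not how far it is wound out); x points into the face (arms hang on its -x side), z up. Web 4 thick, one row of slots on y 0, 9 wide, 18 high, lower edges at z 29, 69, 109, 149, 189 plus the foot's 3 to 19 mm.
- seat (a point): Place of the loose arm's origin on the empty upright's face, same axes, fully home in the same slots as its twin (the top one and the third), if the foot were wound right down: 139 mm above the bench. The foot is wound out, so the true place is 3 to 19 mm higher: find it by feel. The tabs pass the slots with the arm 9 to 11 mm (best 10) above the true place; an edge catches above or below that.
- upright_full: The twin upright, 240 mm beside the empty one (on either side of it, same yaw and axes), its foot wound out 11 mm, its shelf arm already fitted and fixed in the top slot and the third: arm underside 150 mm and top 186 mm above the bench, reaching 176 mm to -x.
- bolt_jar: Bystander: amber jar of bolts, 68 mm diameter, 85 high, standing between the uprights under arm height; origin under its centre.
- mallet: Bystander: rubber mallet, 270 mm, lying on the bench; origin under its middle.
- spanner: Bystander: spanner, 170 mm, lying flat; origin under its middle.
- tape: Bystander: tape measure, 70 x 40 x 65 mm; origin under its centre.
- angle: Bystander: plain angle bracket without tabs, 100 x 30 x 80 mm; origin under the middle of its lying leg.
- glue: Bystander: glue bottle, 60 mm diameter, 170 high; origin under its centre.
- driver: Bystander: screwdriver, 200 mm, lying; origin under its middle.
Not all that is in view belongs to the job. What is shaped like the shelf_arm but green is not meant. What is shaped like the upright but yellow is not meant.

How it is judged (in metres and radians):
On the way:
1. both tabs are through the slots and the end plate meets the upright, the pin pushed in and the arm still raised (x of shelf_arm in the frame of seat between -0.004 and 0.003 m and y of shelf_arm in the frame of seat between -0.004 and 0.004 m and z of shelf_arm in the frame of seat between 0.01 and 0.034 m and value of joint lock_pin above 0.003 m).
At the end, for the whole second after the job is handed in: The loose arm hangs locked in the same slots as its twin: its origin within 3 mm of the empty upright's face and centre line and 1 to 22.5 mm above the seat point, locking pin sprung out into its slot (value under 1.5 mm), arm square and upright within 3 degrees, at rest, released (x of shelf_arm in the frame of seat between -0.003 and 0.003 m and y of shelf_arm in the frame of seat between -0.003 and 0.003 m and z of shelf_arm in the frame of seat between 0.001 and 0.0225 m and value of joint lock_pin below 0.0015 m and angle between the x axis of shelf_arm and the x axis of upright, either way round below 0.05 rad and angle between shelf_arm's own z axis and vertical below 0.05 rad and linear speed of shelf_arm below 0.01 m/s and contact force between the fingers and shelf_arm below 0.1 N); the robot touches nothing.
It fails at once if the fitted arm or its upright is knocked (contact force between any of the arm, the fingers, shelf_arm and upright_full above 10 N).
It fails at once if the arm is rammed on the upright (contact over 90 N in all, some 30 N of hand push) (contact force between shelf_arm and upright above 90 N).
It fails at once if a bystander is shifted by more than 25 mm (distance of any of bolt_jar, mallet, spanner, tape, angle, glue, driver from where it was at the start of the episode above 0.025 m).
It also fails if it takes over 72 s, if anything falls off the work surface, if the arm or the gripper's body presses on something with over 40 N, if the wrist force passes 120 N, or if a joint passes its speed limit or range.

## Working session

There is one attempt and no reset: what is moved stays moved. The work goes in short steps, Python scripts to look and compute and a tool call to move; the robot and the scene stay as the last step left them, time stands still between calls to the robot, and variables do not carry over. Pictures are saved under pics/ and viewed, at most 10 in all, crops included, and the job is handed in when it is done.

Besides the shell and the picture viewer there is one more tool, called after "Emit:" as a command line: name --pt "numbers of a row" for each row, then --argument value for the rest. apply_moves: Moves the arm, as the interface text tells. Scaled input: -1 to 1 covers 1000 mm each way for a shift and 90 degrees each way for a turn. Its arguments: {"type":"object","properties":{"targets":{"type":"array","items":{"type":"array","items":{"type":"number"}}},"newtons":{"type":"number"}},"required":["targets"]}

```bash
mkdir -p pics; ls; cat > h.py <<'E'
import numpy as np, cv2
from plant import get_state, capture, close_job
def pts(c):
    K=c["camera_matrix"];z=c["range_z"];v,u=np.mgrid[:480,:640]
    P=np.stack([(u-K[0,2])/K[0,0]*z,(v-K[1,2])/K[1,1]*z,z],-1)
    return P@c["T"][:3,:3].T+c["T"][:3,3]
def save(c,n): cv2.imwrite("pics/"+n,cv2.cvtColor(c["frame"],cv2.COLOR_RGB2BGR))
E
python3 - <<'E'
from h import *
import pickle
for n in("scene","side"):
    c=capture(n);save(c,n+".png");pickle.dump(c,open(n+".pkl","wb"));print(n,c["T"].round(3).tolist(),c["camera_matrix"][0,0])
s=get_state();print(s)
E
```

```text
pics
scene [[0.167, 0.755, -0.635, 1.445], [0.986, -0.131, 0.104, -0.152], [-0.004, -0.643, -0.766, 1.284], [0.0, 0.0, 0.0, 1.0]] 604.184734008091
side [[-0.973, -0.147, 0.18, 0.249], [-0.232, 0.59, -0.773, 1.04], [0.008, -0.794, -0.608, 0.916], [0.0, 0.0, 0.0, 1.0]] 580.3756333759175
{'time_s': 0.1, 'joints': array([-5.82649054e+01,  2.05888137e+01,  6.37016621e-01, -1.67066598e-02,
       -7.01363504e+01, -1.65065605e+01]), 'qd': array([ 0.04275825, -0.16079613,  0.08532135,  0.05740999,  0.02561508,
       -0.00181468]), 'joint_torque': array([-6.38040674e-04, -5.84164345e+01,  2.93754065e+01,  7.01557070e+00,
        1.01825219e-02, -5.01000056e-05]), 'tcp_pos': array([ 0.17715164, -0.65089701,  0.24468762]), 'eef_rot': array([ 1.79911023e+02, -9.98839960e-03, -1.64777147e+02]), 'contact_force': array([0.4424512 , 0.62312588, 0.22189994]), 'moment': array([-0.00524751,  0.00114168,  0.07431397]), 'gripper_force': 0.0, 'gripper_width': 0.08787820043028466}
```

View pics/scene.png

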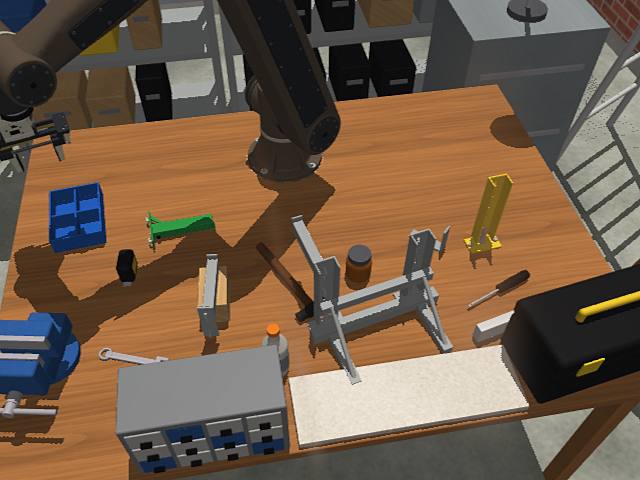

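View pics/side.png

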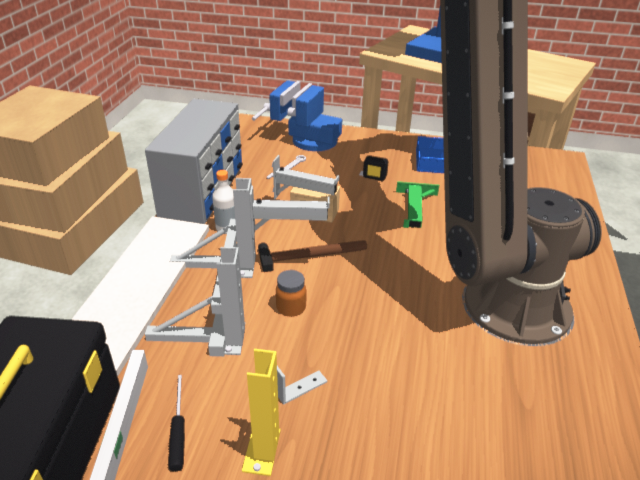

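The scene view shows these candidates for the loose arm: the grey one at (210,290) on the offcut, and the green one at (182,228), a decoy. The grey one fits. The candidates for the empty upright are grey (422,260) and yellow (490,215), also a decoy. The grey one without an arm fits; its twin at (328,290) carries the fitted arm, which reaches to (298,220).

```bash
cat > m.py <<'E'
from h import *
import pickle
C={n:pickle.load(open(n+".pkl","rb")) for n in("scene","side")}
def sel(n,box,z0,z1,sat=60):
    c=C[n];P=pts(c);u0,v0,u1,v1=box;m=np.zeros((480,640),bool);m[v0:v1,u0:u1]=1
    hsv=cv2.cvtColor(c["frame"],cv2.COLOR_RGB2HSV)
    m&=(hsv[...,1]<sat)&(P[...,2]>z0)&(P[...,2]<z1)&(c["range_z"]>0)
    return P[m]
def rect(Q):
    r=cv2.minAreaRect((Q[:,:2]*1000).astype(np.float32)); return np.round(r[0],1),np.round(r[1],1),round(r[2],2)
for nm,n,b,z0,z1 in [("loose top","scene",(190,245,235,345),.104,.118),("loose top","side",(265,150,350,225),.104,.118),
 ("loose plate top","scene",(190,245,235,345),.125,.16),("loose plate top","side",(265,150,350,225),.125,.16),
 ("fit arm top","scene",(285,205,345,300),.180,.192),("fit arm top","side",(245,190,340,225),.180,.192),
 ("full upr","scene",(285,205,360,300),.200,.26),("full upr","side",(225,170,262,285),.20,.26),
 ("empty upr","scene",(400,215,445,300),.200,.27),("empty upr","side",(205,235,250,360),.20,.27),
 ("empty upr low","side",(205,235,250,360),.05,.20)]:
    Q=sel(n,b,z0,z1)
    if len(Q)>5: print(nm,n,len(Q),rect(Q),"z med/max",np.median(Q[:,2]).round(4),Q[:,2].max().round(4))
I=[cv2.resize(cv2.cvtColor(C[n]["frame"],cv2.COLOR_RGB2BGR)[b[1]:b[3],b[0]:b[2]],(400,600)) for n,b in(("scene",(180,200,340,440)),("side",(200,150,340,360)))]
cv2.imwrite("pics/crop.png",np.hstack(I))
E
python3 m.py
```

```text
loose top scene 596 (array([ 558.8, -258.1]), array([ 35.7, 188. ]), 84.12) z med/max 0.1121 0.1179
loose top side 440 (array([ 553.7, -255. ]), array([ 36.8, 175.2]), 83.54) z med/max 0.1104 0.1179
loose plate top scene 127 (array([ 560.8, -259.4]), array([ 36.2, 185.8]), 84.76) z med/max 0.1364 0.1536
loose plate top side 248 (array([ 537.9, -149.5]), array([168.3, 312.6]), 10.96) z med/max 0.1541 0.16
fit arm top scene 561 (array([551.3,  -5.7]), array([211.8,  49.3]), 12.49) z med/max 0.1868 0.1919
fit arm top side 649 (array([538.8,  -6.4]), array([187.,  42.]), 16.11) z med/max 0.1855 0.192
full upr scene 362 (array([553.2,  -5.8]), array([209.7,  51. ]), 12.84) z med/max 0.2213 0.2412
full upr side 791 (array([609.4, 130.3]), array([ 39.5, 297.8]), 11.63) z med/max 0.2192 0.2381
empty upr scene 301 (array([587.5, 247.1]), array([39.4, 54.5]), 12.86) z med/max 0.2184 0.2336
empty upr side 482 (array([585.6, 249.7]), array([36.1, 54.4]), 11.72) z med/max 0.2158 0.2303
empty upr low side 2018 (array([630.1, 144.7]), array([103.7, 287.1]), 22.11) z med/max 0.1201 0.1999
```

View pics/crop.png

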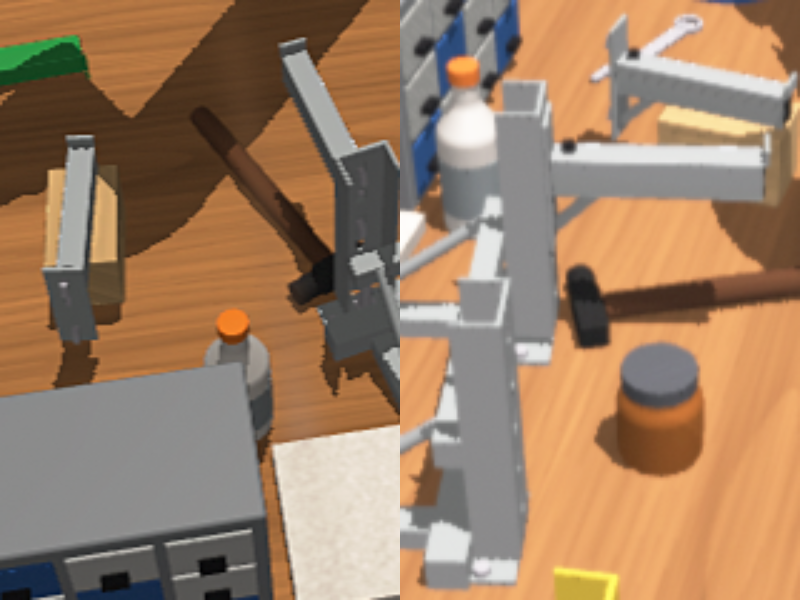

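The crop confirms it: the grey arm lies on the offcut with its end plate toward +x, and the twin is fitted on the nearer upright. Moving above the loose arm.

Emit:
apply_moves --pt "1 -0.0324 0.0182 0 0 0 0" --pt "1 -0.0324 0.0182 0 0 0 0" --pt "1 -0.0324 0.0182 0 0 0 0" --pt "1 -0.0324 0.0182 0 0 0 0" --pt "1 -0.0324 0.0182 0 0 0 0" --pt "1 -0.0324 0.0182 0 0 0 0" --pt "1 -0.0324 0.0182 0 0 0 0" --pt "1 -0.0324 0.0182 0 0 0 0" --pt "1 -0.0324 0.0182 0 0 0 0" --pt "1 -0.0324 0.0182 0 0 0 0" --pt "1 -0.0324 0.0182 0 0 0 0" --pt "1 -0.0324 0.0182 0 0 0 0" --pt "1 -0.0324 0.0182 0 0 0 0" --pt "1 -0.0324 0.0182 0 0 0 0" --pt "1 -0.0324 0.0182 0 0 0 0" --pt "1 0 0 0 0 0 0.0589" --pt "1 0 0 0 0 0 0.0589" --pt "1 0 0 0 0 0 0.0589" --pt "1 0 0 0 0 0 0.0589" --pt "1 0 0 0 0 0 0"

```text
time_s: 1.77
tcp_pos: [0.5744, -0.2599, 0.2451]
eef_rot: [180.0, -0.1, 173.8]
contact_force: [-0.1, 0.4, 0.0]
gripper_width: 0.0876
gripper_force: 0.0
```

```bash
python3 - <<'E'
from h import *
import pickle
c=capture("wrist");save(c,"w1.png");pickle.dump(c,open("w1.pkl","wb"));print(c["T"].round(3).tolist(),c["camera_matrix"][0,0])
s=get_state();print(s["tcp_pos"],s["eef_rot"],s["joints"])
P=pts(c);hsv=cv2.cvtColor(c["frame"],cv2.COLOR_RGB2HSV)
for z0,z1 in((.106,.116),(.118,.15)):
    m=(P[...,2]>z0)&(P[...,2]<z1)&(c["range_z"]>0)&(hsv[...,1]<60)
    n,L,S,_=cv2.connectedComponentsWithStats(m.astype(np.uint8))
    for i in range(1,n):
        if S[i,4]>150:
            Q=P[L==i];r=cv2.minAreaRect((Q[:,:2]*1000).astype(np.float32));print(z0,S[i],r,np.median(Q[:,2]))
E
```

```text
[[0.107, 0.961, 0.255, 0.506], [0.994, -0.104, -0.028, -0.253], [-0.0, 0.257, -0.967, 0.385], [0.0, 0.0, 0.0, 1.0]] 416.662459105305
[ 0.57435539 -0.26003113  0.24512023] [ 1.79989153e+02 -4.46495542e-02  1.74115216e+02] [-6.65317062e+00  1.64383030e+01 -5.28824929e+00 -1.10278291e-02
 -6.83182391e+01 -8.92275396e+01]
0.106 [ 296   69   47  245 9229] ((552.2222900390625, -256.18841552734375), (26.05940055847168, 162.82659912109375), 82.2115707397461) 0.11227735206424089
0.118 [300  59  45  11 394] ((469.90008544921875, -244.77474975585938), (25.70863151550293, 4.287899494171143), 81.88129425048828) 0.12413976339636121
0.118 [306 298  17  16 221] ((623.2826538085938, -266.05902099609375), (11.033597946166992, 10.854972839355469), 84.43058776855469) 0.12030325685296517
```

View pics/w1.png

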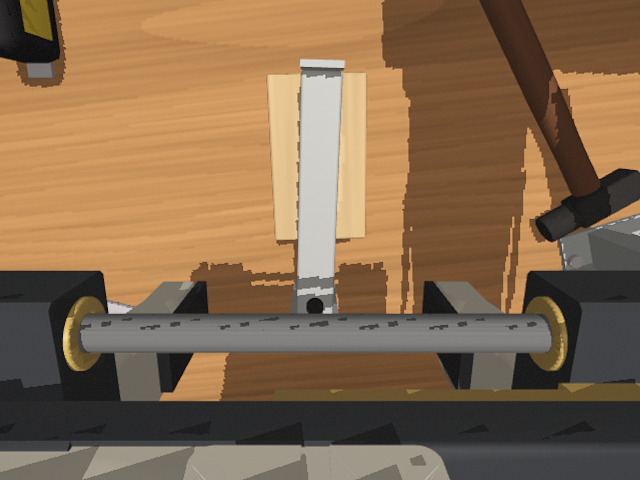

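The view shows the arm's top running from (322,65) to (315,310), between the open fingers, with yaw about -7.9°. I'll turn 2° more, descend to z = 0.10 and grip.

Emit:
apply_moves --pt "1 0 0 0.015 0 0 0.022" --pt "1 0 0 0.03 0 0 0" --pt "1 0 0 0.03 0 0 0" --pt "1 0 0 0.03 0 0 0" --pt "1 0 0 0.02 0 0 0" --pt "1 0 0 0.015 0 0 0" --pt "1 0 0 0.005 0 0 0" --pt "1 0 0 0 0 0 0" --pt "0.2 0 0 0 0 0 0" --pt "0.2 0 0 0 0 0 0" --pt "0.2 0 0 0 0 0 0" --pt "0.2 0 0 0 0 0 0" --pt "0.2 0 0 0 0 0 0" --pt "0.2 0 0 0 0 0 0" --newtons 55

```text
time_s: 2.98
tcp_pos: [0.5747, -0.2602, 0.1011]
eef_rot: [180.0, 0.0, 172.1]
contact_force: [-0.1, -0.2, 0.5]
gripper_width: 0.0529
gripper_force: 0.0
```

Emit:
apply_moves --pt "0.2 0 0 0 0 0 0" --pt "0.2 0 0 0 0 0 0" --pt "0.2 0 0 0 0 0 0" --pt "0.2 0 0 0 0 0 0" --pt "0.2 0 0 0 0 0 0" --pt "0.2 0 0 0 0 0 0" --pt "0.2 0 0 0 0 0 0" --pt "0.2 0 0 0 0 0 0"

```text
time_s: 3.65
tcp_pos: [0.5746, -0.26, 0.1005]
eef_rot: [180.0, 0.0, 172.0]
contact_force: [1.0, 2.1, 1.0]
gripper_width: 0.0258
gripper_force: 55.0
```

Emit:
apply_moves --pt "0.2 0 0 -0.01 0 0 0" --pt "0.2 0 0 -0.02 0 0 0" --pt "0.2 0 0 -0.03 0 0 0" --pt "0.2 0 0 -0.03 0 0 0" --pt "0.2 0 0 -0.03 0 0 0" --pt "0.2 0 0 -0.03 0 0 0" --pt "0.2 0 0 -0.03 0 0 0" --pt "0.2 0 0 -0.03 0 0 0" --pt "0.2 0 0 -0.03 0 0 0" --pt "0.2 0 0 -0.03 0 0 0" --pt "0.2 0 0 0 0 0 0"

```text
time_s: 4.57
tcp_pos: [0.5754, -0.2615, 0.3778]
eef_rot: [-179.9, 0.5, 172.0]
contact_force: [1.4, -1.0, -2.8]
gripper_width: 0.0258
gripper_force: 55.0
```

```bash
cat > m2.py <<'E'
from h import *
import pickle
C={n:pickle.load(open(n+".pkl","rb")) for n in("scene","side")}
# fit planes to the uprights' front faces (side view) with RANSAC-free line fit in xy
for nm,n,b in(("empty","side",(205,235,250,360)),("full","side",(225,170,262,285)),("empty","scene",(400,215,445,310)),("full","scene",(310,230,345,320))):
    c=C[n];P=pts(c)
    dx=cv2.Sobel(P.astype(np.float32),-1,1,0,ksize=3);dy=cv2.Sobel(P.astype(np.float32),-1,0,1,ksize=3)
    N=np.cross(dx,dy);N/=np.linalg.norm(N,axis=-1,keepdims=True)+1e-12
    m=np.zeros((480,640),bool);m[b[1]:b[3],b[0]:b[2]]=1
    m&=(P[...,2]>.02)&(P[...,2]<.25)
    for lab,d in(("-x",(-.977,-.213)),("+y",(-.213,.977)),("+x",(.977,.213)),("-y",(.213,-.977))):
        k=m&(N[...,:2]@np.array(d)>.9) | m&(-(N[...,:2]@np.array(d))>.9)&False
        if k.sum()<30: 
            print(nm,n,lab,k.sum());continue
        Q=P[k][:,:2].astype(np.float32)
        l=cv2.fitLine(Q,cv2.DIST_HUBER,0,.001,.001).ravel()
        print(nm,n,lab,k.sum(),"dir",round(float(np.degrees(np.arctan2(l[1],l[0]))),2),"pt",(l[2:]*1000).round(1),"proj x,y",(l[2]*.977+l[3]*.213)*1000,(-l[2]*.213+l[3]*.977)*1000)
    k=m&(abs(N[...,2])<.3)
    z=P[...,2][m];print("  top 99%",np.percentile(z,[98,99.5]).round(4))
E
python3 m2.py; python3 - <<'E'
import cv2
I=cv2.imread("pics/side.png")[160:370,180:270];cv2.imwrite("pics/c2.png",cv2.resize(I,None,fx=2.8*2.3/2.3,fy=2.8,interpolation=2))
E
```

```text
empty side -x 176 dir -67.61 pt [614.7 236.9] proj x,y 651.0645 100.53113
empty side +y 0
empty side +x 415 dir -70.07 pt [576.5 225.8] proj x,y 611.30505 97.81421
empty side -y 1277 dir -78.36 pt [592.9 225.4] proj x,y 627.30396 93.96273
  top 99% [0.2262 0.2284]
full side -x 134 dir -68.29 pt [654.2  25. ] proj x,y 644.45575 -114.898605
full side +y 0
full side +x 459 dir -77.45 pt [600.2 106.9] proj x,y 609.12585 -23.39752
full side -y 995 dir -77.57 pt [609.1 126.7] proj x,y 622.0558 -5.908705
  top 99% [0.233  0.2357]
empty scene -x 376 dir -31.13 pt [594.2 248.1] proj x,y 633.3513 115.87392
empty scene +y 528 dir -80.47 pt [589.1 253.2] proj x,y 629.4931 121.85292
empty scene +x 0
empty scene -y 8
  top 99% [0.228  0.2303]
full scene -x 313 dir -11.05 pt [631.4  17.3] proj x,y 620.6041 -117.559906
full scene +y 581 dir -84.75 pt [634.6  15.3] proj x,y 623.27 -120.17286
full scene +x 0
full scene -y 92 dir 17.86 pt [614.2  27.3] proj x,y 605.89734 -104.14978
  top 99% [0.236  0.2382]
```

```bash
cat > m3.py <<'E'
from h import *
import pickle,sys
def ext(C,a=12.3):
    a=np.radians(a);R=np.array([[np.cos(a),np.sin(a)],[-np.sin(a),np.cos(a)]])
    for n in C:
        c=C[n];P=pts(c)*1000;s=cv2.cvtColor(c["frame"],cv2.COLOR_RGB2HSV)[...,1]<60
        q=P[...,:2]@R.T
        for nm,(cx,cy) in(("empty",(630,118)),("full",(626,-122))):
            m=s&(abs(q[...,0]-cx)<30)&(abs(q[...,1]-cy)<40)&(P[...,2]>205)&(P[...,2]<245)
            Q=q[m];z=P[m][:,2]
            print(n,nm,len(Q),"x",np.percentile(Q[:,0],[.5,2,98,99.5]).round(1),"y",np.percentile(Q[:,1],[.5,2,98,99.5]).round(1),"ztop",np.percentile(z,[97,99]).round(1))
            r=cv2.minAreaRect((P[m][:,:2]).astype(np.float32));print("   rect",np.round(r[0],1),np.round(r[1],1),round(r[2],2))
    return R
if __name__=="__main__":
    C={n:pickle.load(open(n+".pkl","rb")) for n in("scene","side")}
    R=ext(C)
    for n,b in(("scene",(285,205,330,262)),("side",(258,190,340,225))):
        c=C[n];P=pts(c)*1000;m=np.zeros((480,640),bool);m[b[1]:b[3],b[0]:b[2]]=1
        m&=(P[...,2]>182)&(P[...,2]<191);r=cv2.minAreaRect(P[m][:,:2].astype(np.float32));print("twin arm top",n,m.sum(),r, R@np.array(r[0]))
E
python3 m3.py
```

```text
scene empty 259 x [607.4 608.  645.  645.3] y [ 90.8  91.6 142.9 143.4] ztop [230.6 231.6]
   rect [587.5 247.1] [39.4 54.5] 12.86
scene full 318 x [606.2 606.9 642.8 643.3] y [-147.8 -147.4  -98.2  -97.5] ztop [238.1 240. ]
   rect [635.9  13.1] [38.8 51. ] 12.63
side empty 405 x [607.7 607.8 642.  642.8] y [ 92.1  92.5 144.8 146. ] ztop [228.6 229.2]
   rect [585.6 249.7] [36.1 54.4] 11.72
side full 410 x [602.2 602.5 640.6 641.4] y [-150.5 -148.7  -94.3  -93.4] ztop [235.8 237.4]
   rect [633.5  13.5] [39.5 59.2] 11.95
twin arm top scene 468 ((516.1129150390625, -11.413185119628906), (140.990478515625, 27.55649185180664), 11.451544761657715) [ 501.83448431 -121.09893566]
twin arm top side 521 ((524.3395385742188, -9.928237915039062), (159.42138671875, 33.19023132324219), 12.13874340057373) [ 510.18860931 -121.40059536]
```

Emit:
apply_moves --pt "0.2 0.012 0.0309 0 0 0 0" --pt "0.2 0.012 0.0309 0 0 0 0" --pt "0.2 0.012 0.0309 0 0 0 0" --pt "0.2 0.012 0.0309 0 0 0 0" --pt "0.2 0.012 0.0309 0 0 0 0" --pt "0.2 0.012 0.0309 0 0 0 0" --pt "0.2 0.012 0.0309 0 0 0 0" --pt "0.2 0.012 0.0309 0 0 0 0" --pt "0.2 0.012 0.0309 0 0 0 0" --pt "0.2 0.012 0.0309 0 0 0 0" --pt "0.2 0.012 0.0309 0 0 0 0" --pt "0.2 0.012 0.0309 0 0 0 0" --pt "0.2 0.012 0.0309 0 0 0 0" --pt "0.2 0.012 0.0309 0 0 0 0" --pt "0.2 0.012 0.0309 0 0 0 0" --pt "0.2 0 0 0 0 0 -0.0553" --pt "0.2 0 0 0 0 0 -0.0553" --pt "0.2 0 0 0 0 0 -0.0553" --pt "0.2 0 0 0 0 0 -0.0553" --pt "0.2 0 0 0 0 0 0"

```text
time_s: 6.23
tcp_pos: [0.4597, 0.2233, 0.3699]
eef_rot: [-180.0, -0.1, -167.8]
contact_force: [-0.1, -0.4, -4.9]
gripper_width: 0.0257
gripper_force: 55.0
```

Emit:
apply_moves --pt "0.2 0 0 0.02 0 0 0" --pt "0.2 0 0 0.03 0 0 0" --pt "0.2 0 0 0.03 0 0 0" --pt "0.2 0 0 0.03 0 0 0" --pt "0.2 0 0 0.03 0 0 0" --pt "0.2 0 0 0.03 0 0 0" --pt "0.2 0 0 0.02 0 0 0" --pt "0.2 0 0 0 0 0 0" --pt "0.2 0 0 0 0 0 0" --pt "0.2 0 0 0 0 0 0"

```text
time_s: 7.07
tcp_pos: [0.4612, 0.2241, 0.182]
eef_rot: [180.0, 0.1, -168.1]
contact_force: [0.3, -0.7, -3.3]
gripper_width: 0.026
gripper_force: 55.0
```

```bash
python3 - <<'E'
from h import *
import pickle
for n in("scene","side"):
    c=capture(n);save(c,n+"2.png");pickle.dump(c,open(n+"2.pkl","wb"))
s=get_state();print(s)
from m3 import ext
ext({n:pickle.load(open(n+"2.pkl","rb")) for n in("scene","side")},11.9)
a=cv2.imread("pics/scene2.png")[160:360,320:500];b=cv2.imread("pics/side2.png")[220:420,180:360]
cv2.imwrite("pics/c3.png",np.hstack([cv2.resize(a,(400,444),interpolation=2),cv2.resize(b,(400,444),interpolation=2)]))
E
```

```text
{'time_s': 7.1667, 'joints': array([ 4.79202763e+01,  8.21679424e+00, -2.48324838e+01,  2.92443435e-02,
       -5.67763600e+01, -1.26012729e+02]), 'qd': array([ 0.07102576, -0.20682573, -0.40814601, -0.30386082,  0.25744392,
        0.30654105]), 'joint_torque': array([-3.38391960e-02, -3.95831895e+01,  2.77563822e+01,  6.94537148e+00,
       -1.08928441e-01, -1.94409967e-02]), 'tcp_pos': array([0.46127831, 0.22444282, 0.18243799]), 'eef_rot': array([ 1.79917311e+02,  1.55448812e-01, -1.68076579e+02]), 'contact_force': array([ 0.06491854,  0.09457962, -5.84774429]), 'moment': array([0.03511472, 0.00311511, 0.05003129]), 'gripper_force': 54.98640775680542, 'gripper_width': 0.0256273843792785}
scene empty 266 x [606.1 607.8 644.3 645. ] y [ 94.8  95.6 147.1 148.8] ztop [231.9 232.4]
   rect [587.1 248.6] [39.9 55.6] 10.26
scene full 318 x [606.7 607.2 644.  644.8] y [-143.7 -143.3  -93.3  -92.8] ztop [238.2 239.7]
   rect [636.6  13.4] [38.2 51.5] 12.02
side empty 406 x [606.9 607.  641.1 641.8] y [ 96.7  97.3 149.  149.9] ztop [228.4 229.3]
   rect [585.4 250.2] [35.5 56.1] 12.5
side full 411 x [603.2 603.4 641.5 642.1] y [-144.6 -143.5  -90.   -88. ] ztop [236.4 237.2]
   rect [633.3  14.1] [39.5 59.6] 11.03
```

View pics/c3.png

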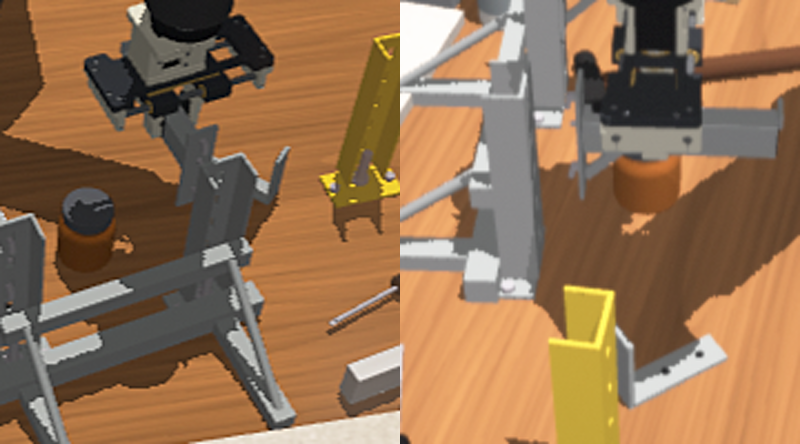

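```bash
cat > m4.py <<'E'
from h import *
import pickle,sys
def plate(C,x0,x1,y0,y1,z0=195,z1=235,a=11.9):
    a=np.radians(a);R=np.array([[np.cos(a),np.sin(a)],[-np.sin(a),np.cos(a)]])
    for n in C:
        c=C[n];P=pts(c)*1000;s=cv2.cvtColor(c["frame"],cv2.COLOR_RGB2HSV)[...,1]<80
        q=P[...,:2]@R.T
        m=s&(q[...,0]>x0)&(q[...,0]<x1)&(q[...,1]>y0)&(q[...,1]<y1)&(P[...,2]>z0)&(P[...,2]<z1)
        v,u=np.nonzero(m);Q=q[m];z=P[m][:,2]
        print(n,len(Q),"u",u.min(),u.max(),"v",v.min(),v.max(),"x",np.percentile(Q[:,0],[1,50,99]).round(1),"y",np.percentile(Q[:,1],[1,3,50,97,99]).round(1),"z",np.percentile(z,[1,98,99.5]).round(1))
if __name__=="__main__":
    C={n:pickle.load(open(n+"2.pkl","rb")) for n in("scene","side")}
    plate(C,550,585,90,155)
    plate(C,550,585,90,155,212,232)
E
python3 m4.py
```

```text
scene 147 u 403 417 v 216 230 x [555.7 565.7 577.6] y [104.4 106.6 120.8 138.2 139.2] z [195.9 231.1 232.3]
side 126 u 254 267 v 251 275 x [550.4 562.2 575.2] y [107.3 108.2 127.5 143.4 143.6] z [195.1 228.3 229.2]
scene 85 u 404 417 v 216 225 x [559.9 565.3 574.8] y [104.1 106.7 122.2 138.7 139.6] z [212.3 231.2 231.6]
side 60 u 255 262 v 251 268 x [560.7 562.7 572.7] y [107.3 107.4 127.6 143.2 143.5] z [212.1 228.5 229.8]
```

```bash
python3 - <<'E'
from h import *
import pickle
a=np.radians(11.9);R=np.array([[np.cos(a),np.sin(a)],[-np.sin(a),np.cos(a)]])
for n in("scene","side"):
    c=pickle.load(open(n+"2.pkl","rb"));P=pts(c)*1000;s=cv2.cvtColor(c["frame"],cv2.COLOR_RGB2HSV)[...,1]<80
    q=P[...,:2]@R.T
    for nm,yc,x0,x1,zc in(("held",124,395,470,193),("twin",-118,436,590,186)):
        m=s&(q[...,0]>x0)&(q[...,0]<x1)&(abs(q[...,1]-yc)<9)&(abs(P[...,2]-zc)<7)
        Q=q[m]; 
        if len(Q)<20: print(n,nm,len(Q));continue
        l=cv2.fitLine(np.c_[Q[:,0],P[m][:,2]].astype(np.float32),cv2.DIST_HUBER,0,.01,.01).ravel();print(n,nm,len(Q),"slope deg",np.degrees(np.arctan(l[1]/l[0])).round(2),"at",l[2:].round(1),"xrange",Q[:,0].min(),Q[:,0].max())
    for nm,yc,x0,x1,z0,z1 in(("held plate",124,545,585,160,240),("empty upr",122,595,625,150,230),("full plate",-118,590,606,192,225)):
        m=s&(q[...,0]>x0)&(q[...,0]<x1)&(abs(q[...,1]-yc)<14)&(P[...,2]>z0)&(P[...,2]<z1);Q=q[m]
        if len(Q)<20: print(n,nm,len(Q));continue
        l=cv2.fitLine(np.c_[P[m][:,2],Q[:,0]].astype(np.float32),cv2.DIST_HUBER,0,.01,.01).ravel();print(n,nm,len(Q),"dx/dz deg",np.degrees(np.arctan(l[1]/l[0])).round(2),"z,x",l[2:].round(1),"zmax",np.percentile(P[m][:,2],99))
E
```

```text
scene held 2
scene twin 326 slope deg -0.1 at [507.2 187.6] xrange 436.03393508429855 573.1406494543263
scene held plate 206 dx/dz deg 0.69 z,x [199.5 565.8] zmax 231.0056604111413
scene empty upr 137 dx/dz deg -0.1 z,x [195.7 611.5] zmax 228.84245989744073
scene full plate 0
side held 197 slope deg -0.24 at [426.2 193. ] xrange 395.8204183062279 457.2351644817916
side twin 76 slope deg 0.15 at [522.1 186.1] xrange 437.8437077791123 588.4954120518638
side held plate 233 dx/dz deg 11.55 z,x [195.8 557.3] zmax 228.03402537857605
side empty upr 97 dx/dz deg 0.27 z,x [192.9 607.3] zmax 228.64600460824204
side full plate 25 dx/dz deg 1.94 z,x [212.4 603.7] zmax 221.05480968335328
```

Emit:
apply_moves --pt "0.2 0 -0.0012 0.0045 0 0 0" --pt "0.2 -0.005 0 0 0 0 0" --pt "0.2 -0.008 0 0 0 0 0" --pt "0.2 -0.008 0 0 0 0 0" --pt "0.2 -0.005 0 0 0 0 0" --pt "0.2 0 0 0 0 0 0" --pt "0.2 0 0 0 0 0 0" --pt "0.2 0 0 0 0 0 0"

```text
time_s: 7.83
tcp_pos: [0.4859, 0.2277, 0.1758]
eef_rot: [-180.0, -0.0, -168.1]
contact_force: [0.1, -0.5, -5.0]
gripper_width: 0.0257
gripper_force: 55.0
```

Emit:
apply_moves --pt "0.2 0 0 0 0 0 0" --pt "0.2 0 0 0 0 0 0" --pt "0.2 0 0 0 0 0 0"

```text
time_s: 8.08
tcp_pos: [0.4859, 0.228, 0.1762]
eef_rot: [180.0, 0.0, -168.0]
contact_force: [-0.3, -0.7, -5.0]
gripper_width: 0.026
gripper_force: 55.0
```

```bash
cat > st.py <<'E'
from h import *
p=[];f=[]
for i in range(6):
    capture("wrist");s=get_state();p.append(s["tcp_pos"]*1000);f.append(s["contact_force"])
p=np.array(p);m=p.mean(0);F=np.mean(f,0);a=np.radians(11.9);c,n=np.cos(a),np.sin(a)
print("std",p.std(0).round(2),"upr x,y,z",(c*m[0]+n*m[1]).round(2),(-n*m[0]+c*m[1]).round(2),m[2].round(2),"F",(c*F[0]+n*F[1]).round(1),(-n*F[0]+c*F[1]).round(1),F[2].round(1),"M",s["moment"].round(2),s["eef_rot"].round(2),s["time_s"])
E
python3 st.py
```

```text
std [0.04 0.02 0.04] upr x,y,z 522.55 122.87 176.15 F -0.1 -0.2 -5.0 M [-0.01  0.02 -0.02] [ 180.      0.   -168.04] 8.3833
```

Emit:
apply_moves --pt "0.2 0 0.0004 -0.0017 0 0 0" --pt "0.2 -0.002 0 0 0 0 0" --pt "0.2 -0.002 0 0 0 0 0" --pt "0.2 0 0 0 0 0 0" --pt "0.2 -0.001 0 0 0 0 0" --pt "0.2 -0.001 0 0 0 0 0" --pt "0.2 -0.001 0 0 0 0 0" --pt "0.2 0 0 0 0 0 0" --pt "0.2 0 0 0 0 0 0" --pt "0.2 0 0 0 0 0 0" --pt "0.2 0 0 0 0 0 0"

```text
time_s: 9.3
tcp_pos: [0.4928, 0.2298, 0.1777]
eef_rot: [-180.0, -0.0, -168.0]
contact_force: [-0.3, 0.5, -5.2]
gripper_width: 0.0253
gripper_force: 55.0
```

```bash
python3 st.py
```

```text
std [0.02 0.   0.01] upr x,y,z 529.59 123.24 177.78 F 0.3 -0.2 -5.1 M [0.06 0.04 0.02] [ 180.      0.   -168.05] 9.6
```

Emit:
apply_moves --pt "0.2 -0.001 0 0 0 0 0" --pt "0.2 -0.001 0 0 0 0 0" --pt "0.2 -0.001 0 0 0 0 0" --pt "0.2 0 0 0 0 0 0" --pt "0.2 0 0 0 0 0 0" --pt "0.2 0 0 0 0 0 0" --pt "0.2 0 0 0 0 0 0"

```text
time_s: 10.18
tcp_pos: [0.4958, 0.2304, 0.1778]
eef_rot: [180.0, -0.0, -168.1]
contact_force: [-0.1, 0.1, -6.0]
gripper_width: 0.0255
gripper_force: 55.0
```

```bash
python3 st.py
```

```text
std [0.01 0.01 0.02] upr x,y,z 532.62 123.25 177.78 F -0.1 -0.4 -4.8 M [ 0.01 -0.05 -0.  ] [ 180.      0.   -168.05] 10.4833
```

Emit:
apply_moves --pt "0.2 -0.001 0 0 0 0 0" --pt "0.2 -0.001 0 0 0 0 0" --pt "0.2 -0.001 0 0 0 0 0" --pt "0.2 0 0 0 0 0 0" --pt "0.2 0 0 0 0 0 0" --pt "0.2 0 0 0 0 0 0" --pt "0.2 0 0 0 0 0 0"

```text
time_s: 11.07
tcp_pos: [0.4983, 0.2308, 0.1776]
eef_rot: [-180.0, -0.1, -168.1]
contact_force: [-6.1, -0.9, -2.8]
gripper_width: 0.0256
gripper_force: 55.0
```

```bash
python3 st.py
```

```text
std [0.01 0.01 0.01] upr x,y,z 535.18 123.13 177.62 F -4.8 0.5 -2.9 M [-0.07  1.68  0.04] [-1.7999e+02 -5.0000e-02 -1.6805e+02] 11.3667
```

Emit:
apply_moves --pt "0.2 -0.001 0 0 0 0 0" --pt "0.2 -0.001 0 0 0 0 0" --pt "0.2 0 0 0 0 0 0" --pt "0.2 0 0 0 0 0 0" --pt "0.2 0 0 0 0 0 0" --pt "0.2 0 0 0 0 0 0"

```text
time_s: 11.87
tcp_pos: [0.5001, 0.2312, 0.1776]
eef_rot: [-180.0, -0.1, -168.1]
contact_force: [-5.5, 0.5, -2.3]
gripper_width: 0.0258
gripper_force: 55.0
```

```bash
python3 st.py
```

```text
std [0.01 0.01 0.01] upr x,y,z 537.06 123.11 177.6 F -6.1 0.9 -2.9 M [-0.11  1.83  0.09] [-1.7999e+02 -6.0000e-02 -1.6805e+02] 12.1667
```

Emit:
apply_moves --pt "0.2 -0.001 0 0 0 0 0" --pt "0.2 -0.001 0 0 0 0 0" --pt "0.2 -0.001 0 0 0 0 0" --pt "0.2 -0.0005 0 0 0 0 0" --pt "0.2 0 0 0 0 0 0" --pt "0.2 0 0 0 0 0 0" --pt "0.2 0 0 0 0 0 0" --pt "0.2 0 0 0 0 0 0"

```text
time_s: 12.83
tcp_pos: [0.5029, 0.2317, 0.1775]
eef_rot: [-180.0, -0.1, -168.0]
contact_force: [-8.2, -1.0, -0.3]
gripper_width: 0.0258
gripper_force: 55.0
```

```bash
python3 st.py
```

```text
std [0.01 0.02 0.02] upr x,y,z 539.9 123.04 177.51 F -8.9 1.5 -1.3 M [-0.12  2.87  0.06] [-1.7997e+02 -1.3000e-01 -1.6805e+02] 13.1333
```

Emit:
apply_moves --pt "0.2 -0.001 0 0 0 0 0" --pt "0.2 0 0 0 0 0 0" --pt "0.2 0 0 0 0 0 0" --pt "0.2 0 0 0 0 0 0" --pt "0.2 0 0 0 0 0 0"

```text
time_s: 13.55
tcp_pos: [0.503, 0.2316, 0.1773]
eef_rot: [-180.0, -0.2, -168.1]
contact_force: [-12.0, 0.0, 0.8]
gripper_width: 0.0257
gripper_force: 55.0
```

```bash
python3 st.py
```

```text
std [0.01 0.01 0.01] upr x,y,z 539.93 122.92 177.32 F -12.8 2.2 0.9 M [-0.09  4.29  0.09] [-179.96   -0.23 -168.05] 13.85
```

Emit:
apply_moves --pt "0.2 0 0.0002 0.001 0 0 0" --pt "0.2 0 0 0.001 0 0 0" --pt "0.2 0 0 0.001 0 0 0" --pt "0.2 0 0 0.001 0 0 0" --pt "0.2 0 0 0 0 0 0" --pt "0.2 0 0 0 0 0 0" --pt "0.2 0 0 0 0 0 0"

```text
time_s: 14.43
tcp_pos: [0.503, 0.2315, 0.1731]
eef_rot: [-179.9, -0.2, -168.1]
contact_force: [-11.1, -1.1, -0.8]
gripper_width: 0.0257
gripper_force: 55.0
```

```bash
python3 st.py
```

```text
std [0.01 0.01 0.01] upr x,y,z 539.92 122.75 173.09 F -11.8 0.3 -0.3 M [-0.53  3.7   0.12] [-179.93   -0.24 -168.07] 14.7333
```

Emit:
apply_moves --pt "0.2 0 0 0.001 0 0 0" --pt "0.2 0 0 0.001 0 0 0" --pt "0.2 0 0 0.001 0 0 0" --pt "0.2 0 0 0.001 0 0 0" --pt "0.2 0 0 0 0 0 0" --pt "0.2 0 0 0 0 0 0" --pt "0.2 0 0 0 0 0 0"

```text
time_s: 15.32
tcp_pos: [0.503, 0.2313, 0.1692]
eef_rot: [-179.9, -0.2, -168.1]
contact_force: [-11.9, -2.2, 0.7]
gripper_width: 0.0256
gripper_force: 55.0
```

```bash
python3 st.py
```

```text
std [0.01 0.01 0.01] upr x,y,z 539.93 122.66 169.25 F -12.0 0.1 1.1 M [-0.69  3.75  0.11] [-179.92   -0.24 -168.06] 15.6167
```

Emit:
apply_moves --pt "0.2 0 0 0.001 0 0 0" --pt "0.2 0 0 0.001 0 0 0" --pt "0.2 0 0 0 0 0 0" --pt "0.2 0 0 0 0 0 0" --pt "0.2 0 0 0 0 0 0"

```text
time_s: 16.03
tcp_pos: [0.503, 0.2314, 0.1676]
eef_rot: [-179.9, -0.2, -168.1]
contact_force: [-13.1, -2.3, 3.0]
gripper_width: 0.0258
gripper_force: 55.0
```

```bash
python3 st.py
```

```text
std [0.01 0.01 0.01] upr x,y,z 539.93 122.64 167.63 F -13.4 0.0 3.7 M [-0.84  4.31  0.12] [-179.92   -0.23 -168.06] 16.3333
```

Emit:
apply_moves --pt "0.2 0 0 0.001 0 0 0" --pt "0.2 0 0 0.001 0 0 0" --pt "0.2 0 0 0 0 0 0" --pt "0.2 0 0 0 0 0 0" --pt "0.2 0 0 0 0 0 0"

```text
time_s: 16.75
tcp_pos: [0.5031, 0.2313, 0.1675]
eef_rot: [-179.9, -0.2, -168.0]
contact_force: [-19.5, -3.5, 18.5]
gripper_width: 0.0258
gripper_force: 55.0
```

```bash
python3 st.py
```

```text
std [0.01 0.01 0.01] upr x,y,z 539.94 122.64 167.48 F -20.7 0.6 17.9 M [-1.34  6.82  0.08] [-1.7993e+02 -1.7000e-01 -1.6803e+02] 17.05
```

Emit:
apply_moves --pt "0.2 0.0005 0 -0.001 0 0 0" --pt "0.2 0.0005 0 -0.0005 0 0 0" --pt "0.2 0 0 0 0 0 0" --pt "0.2 0 0 0 0 0 0" --pt "0.2 0 0 0 0 0 0"

```text
time_s: 17.47
tcp_pos: [0.503, 0.2314, 0.1676]
eef_rot: [-179.9, -0.1, -168.0]
contact_force: [-10.3, -3.1, 4.4]
gripper_width: 0.0256
gripper_force: 55.0
```

```bash
python3 st.py
```

```text
std [0.   0.01 0.01] upr x,y,z 539.89 122.71 167.62 F -10.3 -1.2 4.5 M [-1.    3.29  0.08] [-1.7993e+02 -1.2000e-01 -1.6804e+02] 17.7667
```

Emit:
apply_moves --pt "0.2 0.0005 0 0 0 0 0" --pt "0.2 0.0005 0 0 0 0 0" --pt "0.2 0 0 0 0 0 0" --pt "0.2 0 0 0 0 0 0" --pt "0.2 0 0 0 0 0 0"

```text
time_s: 18.18
tcp_pos: [0.5029, 0.2315, 0.1676]
eef_rot: [-179.9, -0.0, -168.1]
contact_force: [-5.2, -3.7, 1.5]
gripper_width: 0.0255
gripper_force: 55.0
```

```bash
python3 st.py
```

```text
std [0.01 0.01 0.02] upr x,y,z 539.83 122.81 167.63 F -5.7 -2.1 1.1 M [-1.22  1.72 -0.04] [-1.7995e+02 -3.0000e-02 -1.6805e+02] 18.4833
```

Emit:
apply_moves --pt "0.2 0.0005 0.0002 0 0 0 0" --pt "0.2 0.0005 0 0 0 0 0" --pt "0.2 0 0 0 0 0 0" --pt "0.2 0 0 0 0 0 0" --pt "0.2 0 0 0 0 0 0"

```text
time_s: 18.9
tcp_pos: [0.5025, 0.2322, 0.1675]
eef_rot: [180.0, 0.1, -168.0]
contact_force: [-0.2, -2.6, -1.9]
gripper_width: 0.0255
gripper_force: 55.0
```

```bash
python3 st.py
```

```text
std [0.04 0.05 0.02] upr x,y,z 539.57 123.73 167.48 F 0.2 -2.7 -1.1 M [-0.84 -0.57 -0.18] [ 1.7998e+02  5.0000e-02 -1.6804e+02] 19.2
```

Emit:
apply_moves --pt "0.2 0 -0.0005 -0.001 0 0 0" --pt "0.2 0 0 -0.001 0 0 0" --pt "0.2 0 0 -0.001 0 0 0" --pt "0.2 0 0 -0.001 0 0 0" --pt "0.2 0 0 0 0 0 0" --pt "0.2 0 0 0 0 0 0" --pt "0.2 0 0 0 0 0 0"

```text
time_s: 19.78
tcp_pos: [0.5018, 0.2317, 0.1706]
eef_rot: [-180.0, -0.1, -168.0]
contact_force: [2.4, 2.2, -11.5]
gripper_width: 0.0253
gripper_force: 55.0
```

```bash
python3 st.py
```

```text
std [0.02 0.03 0.06] upr x,y,z 538.8 123.2 170.76 F 1.7 1.6 -12.5 M [ 0.77 -0.05  0.12] [-1.8000e+02 -4.0000e-02 -1.6805e+02] 20.0833
```

Emit:
apply_moves --pt "0.2 0 0 -0.001 0 0 0" --pt "0.2 0 0 -0.001 0 0 0" --pt "0.2 0 0 0 0 0 0" --pt "0.2 0 0 0 0 0 0" --pt "0.2 0 0 0 0 0 0"

```text
time_s: 20.5
tcp_pos: [0.502, 0.2315, 0.172]
eef_rot: [-180.0, -0.1, -168.1]
contact_force: [5.3, 3.4, -22.5]
gripper_width: 0.0256
gripper_force: 55.0
```

```bash
python3 st.py
```

```text
std [0.01 0.02 0.01] upr x,y,z 538.95 123.06 171.98 F 7.2 1.6 -22.3 M [ 0.93 -1.71  0.12] [-1.7998e+02 -6.0000e-02 -1.6807e+02] 20.8
```

Emit:
apply_moves --pt "0.2 0 0 0.001 0 0 0" --pt "0.2 0 0 0.001 0 0 0" --pt "0.2 0 0 0.001 0 0 0" --pt "0.2 0 0 0.001 0 0 0" --pt "0.2 -0.001 0 0.001 0 0 0" --pt "0.2 -0.0005 0 0.001 0 0 0" --pt "0.2 0 0 0.0005 0 0 0" --pt "0.2 0 0 0 0 0 0" --pt "0.2 0 0 0 0 0 0" --pt "0.2 0 0 0 0 0 0"

```text
time_s: 21.63
tcp_pos: [0.5029, 0.2314, 0.1678]
eef_rot: [-180.0, -0.0, -168.1]
contact_force: [-8.0, -2.0, 0.5]
gripper_width: 0.0257
gripper_force: 55.0
```

```bash
python3 st.py
```

```text
std [0.01 0.01 0.01] upr x,y,z 539.85 122.75 167.82 F -8.4 -0.0 0.8 M [-0.47  2.25 -0.05] [-1.7999e+02 -3.0000e-02 -1.6805e+02] 21.9333
```

Emit:
apply_moves --pt "0.2 0 0 0.001 0 0 0" --pt "0.2 0 0 0.001 0 0 0" --pt "0.2 0 0 0 0 0 0" --pt "0.2 0 0 0 0 0 0" --pt "0.2 0 0 0 0 0 0"

```text
time_s: 22.35
tcp_pos: [0.503, 0.2314, 0.1675]
eef_rot: [-180.0, 0.0, -168.0]
contact_force: [-13.9, -1.9, 14.7]
gripper_width: 0.0259
gripper_force: 55.0
```

```bash
python3 st.py
```

```text
std [0.01 0.01 0.01] upr x,y,z 539.88 122.76 167.54 F -14.4 0.7 14.8 M [-0.93  4.52 -0.1 ] [-1.8000e+02  3.0000e-02 -1.6802e+02] 22.65
```

Emit:
apply_moves --pt "0.2 0.001 0 -0.001 0 0 0" --pt "0.2 0.0005 0 -0.0008 0 0 0" --pt "0.2 0 0 0 0 0 0" --pt "0.2 0 0 0 0 0 0" --pt "0.3 0 0 0 0 0 0" --pt "0.45 0 0 0 0 0 0" --pt "0.6 0 0 0 0 0 0" --pt "0.6 0 0 0 0 0 0" --pt "0.6 0 0 0 0 0 0" --pt "0.6 0 0 0 0 0 0" --pt "0.6 0 0 0 0 0 0" --pt "0.6 0 0 0 0 0 0"

```text
time_s: 23.65
tcp_pos: [0.5022, 0.2317, 0.1665]
eef_rot: [-180.0, -0.0, -168.0]
contact_force: [-0.9, -0.1, -0.3]
gripper_width: 0.0523
gripper_force: 0.0
```

```bash
python3 st.py
```

```text
std [0.02 0.01 0.01] upr x,y,z 539.14 123.15 166.56 F -0.2 0.2 0.1 M [ 0.01 -0.03  0.05] [ 180.      0.   -168.05] 23.95
```

Emit:
apply_moves --pt "0.6 0 0 -0.005 0 0 0" --pt "0.6 0 0 -0.01 0 0 0" --pt "0.6 0 0 -0.02 0 0 0" --pt "0.6 0 0 -0.03 0 0 0" --pt "0.6 0 0 -0.03 0 0 0" --pt "0.6 0 0 -0.03 0 0 0" --pt "0.6 0.02 0 -0.02 0 0 0" --pt "0.6 0.02 0 -0.02 0 0 0" --pt "0.6 0.02 0 0 0 0 0" --pt "0.6 0 0 0 0 0 0" --pt "0.6 0 0 0 0 0 0"

```text
time_s: 24.87
tcp_pos: [0.443, 0.2191, 0.3333]
eef_rot: [179.9, 0.1, -168.0]
contact_force: [0.3, 0.1, 0.5]
gripper_width: 0.0525
gripper_force: 0.0
```

```bash
python3 - <<'E'
from h import *
import pickle
a=np.radians(11.9);R=np.array([[np.cos(a),np.sin(a)],[-np.sin(a),np.cos(a)]])
for n in("scene","side","wrist"):
    c=capture(n);save(c,n+"3.png");pickle.dump(c,open(n+"3.pkl","wb"));P=pts(c)*1000;s=cv2.cvtColor(c["frame"],cv2.COLOR_RGB2HSV)[...,1]<80
    q=P[...,:2]@R.T
    for nm,yc,zc in(("hung",122.8,178.3),("twin",-118,186)):
        m=s&(q[...,0]>440)&(q[...,0]<595)&(abs(q[...,1]-yc)<11)&(abs(P[...,2]-zc)<8);Q=q[m]
        if len(Q)<30: print(n,nm,len(Q));continue
        l=cv2.fitLine(np.c_[Q[:,0],P[m][:,2]].astype(np.float32),cv2.DIST_HUBER,0,.01,.01).ravel()
        k=cv2.fitLine(Q.astype(np.float32),cv2.DIST_HUBER,0,.01,.01).ravel()
        print(n,nm,len(Q),"pitch",np.degrees(np.arctan(l[1]/l[0])).round(2),"z at x=520",(l[3]+(520-l[2])*l[1]/l[0]).round(2),"yaw rel",np.degrees(np.arctan(k[1]/k[0])).round(2),"y",k[3].round(1))
A=cv2.imread("pics/scene3.png")[180:360,280:460];B=cv2.imread("pics/side3.png")[170:370,200:380]
cv2.imwrite("pics/c4.png",np.hstack([cv2.resize(A,(400,400),interpolation=2),cv2.resize(B,(400,400),interpolation=2)]))
print(get_state()["tcp_pos"],get_state()["contact_force"])
E
```

```text
scene hung 352 pitch 0.43 z at x=520 178.14 yaw rel -1.19 y 122.3
scene twin 389 pitch 0.03 z at x=520 187.43 yaw rel 0.08 y -118.4
side hung 603 pitch 0.76 z at x=520 177.19 yaw rel 1.22 y 124.0
side twin 133 pitch 0.99 z at x=520 185.03 yaw rel 6.28 y -114.6
wrist hung 4601 pitch 0.67 z at x=520 178.64 yaw rel 0.18 y 122.9
wrist twin 7
[0.4437412  0.21929572 0.33155403] [ 0.05426721 -0.13591572 -0.29298148]
```

View pics/c4.png

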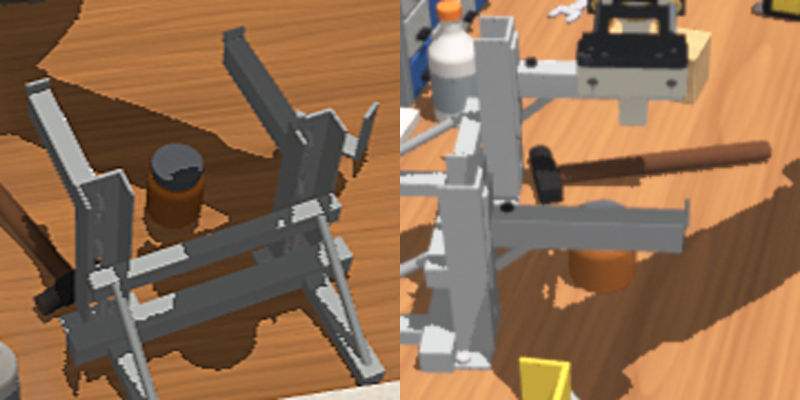

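The pictures show the arm hanging on the empty upright at the twin's slots: tip stop at (232,35) in the left half, level in the right half. To check the pin, I'll compare the black knob's distance from the tip stop now against when the arm lay free.

```bash
python3 - <<'E'
from h import *
import pickle
I=cv2.imread("pics/wrist3.png")
for f,zr,zt,o in(("w1.pkl",112,.111,(570,-258)),("wrist3.pkl",178,.178,(500,231))):
    c=pickle.load(open(f,"rb"));K=c["camera_matrix"];T=c["T"];P=pts(c)*1000;g=cv2.cvtColor(c["frame"],cv2.COLOR_RGB2HSV)
    st=(g[...,1]<80)&(P[...,2]>zr+8)&(P[...,2]<zr+17)&(np.hypot(P[...,0]-o[0],P[...,1]-o[1])<125)&(P[...,0]<o[0]-60)
    s=P[st].mean(0)
    d=(g[...,2]<45)&(abs(P[...,2]-zr-6)<9)&(P[...,0]>o[0]+10)&(np.hypot(P[...,0]-o[0],P[...,1]-o[1])<110)
    n,L,S,ce=cv2.connectedComponentsWithStats(d.astype(np.uint8))
    for i in range(1,n):
        if S[i,4]>15: 
            k=P[L==i].mean(0);print(f,"stop",s.round(1),st.sum(),"knob",k.round(1),S[i].tolist(),"dist",np.hypot(*(k-s)[:2]).round(1))
for n in ("side","side3"):
    pass
cv2.imwrite("pics/w3.png",I)
E
```

```text
w1.pkl stop [ 470.  -244.9  124.1] 369 knob [ 623.  -265.7  120.1] [307, 298, 16, 16, 214] dist 154.4
wrist3.pkl stop [397.9 209.3 189.7] 233 knob [549.6 241.3 187.2] [308, 359, 14, 15, 177] dist 155.0
```

View pics/w3.png

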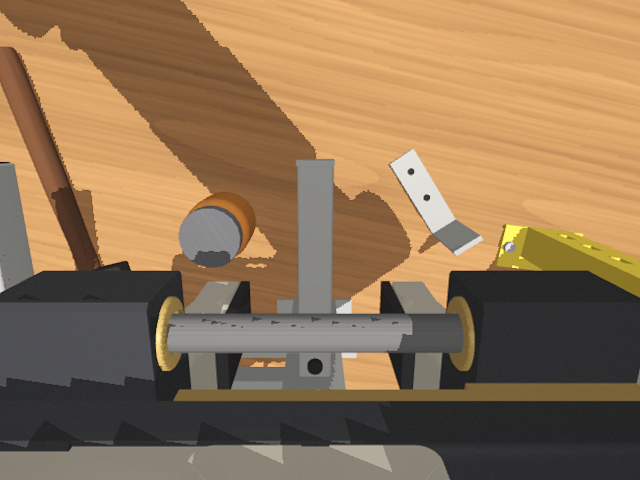

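The view shows the arm (297–335, 160–375) square on the upright and the gripper clear of it. The knob distance is unchanged (154.4 mm free, 155.0 mm now). The lift test met a firm stop and the arm went back to the same home height, so I'm handing in.

```bash
python3 -c "
from plant import close_job
print(close_job())"
```

```text
the job is handed in; nothing more can be done
None
```

The loose arm is hung on the empty upright in the same two slots as its twin, pushed fully home and released, and the job is handed in; the pin was not seen directly, but a lift test met a firm stop, so I take it as locked.

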